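# Calibrate the dispensary balance: weight on the pan, stylus on the recessed button

### The job

Calibrate the balance: lower the largest brass weight (500 g) through the open top of the draught shield without knocking the shield, set it down gently, upright in the middle of the pan, and let go of it. Then take the blue stylus from its stand, reach its thin steel tip down through the yellow-ringed hole beside the display and press the recessed red calibrate button fully down without forcing it; the job ends holding, so finish with the stylus in the gripper still keeping the button down and the weight still on the pan. Leave the other weights, bottles, jar, cartons and the shield's lid where they are.

Things in the scene. Friction and masses are not known exactly. Their poses are not given: they have to be found in the camera images.
- weight500_mid (a point): the 500 g brass knob weight, the largest of three: an upright cylinder 38 mm in diameter and 50 mm high with a neck (17 mm) and a knob (26 mm) on top, 77 mm high in all; the point is on its axis half-way up, 38.5 mm above its underside, so still on the plain cylinder, which is where to grip it; z up. It stands in one of the three places of the weight tray
- weight500: the same weight, origin at the centre of its underside
- weight200_mid (a point): the 200 g brass weight, 28 mm in diameter, 59 mm high; leave it in the tray; the point is on its axis half-way up
- weight100_mid (a point): the 100 g brass weight, 22 mm in diameter, 46 mm high; leave it in the tray; the point is on its axis half-way up
- weight_tray: dark wooden tray, fixed, 196 (its x) by 70 mm and 14 mm high, origin at the centre of its underside; the weights stand on its 4 mm floor in a row along its x, 64 mm apart, in any order, between walls that rise 10 mm above the floor; it lies to the left or to the right of the balance
- balance: white precision balance on four feet, fixed, 290 (its x) by 200 mm, origin at the centre of its underside, z up; its flat top deck is 65 mm above the counter. The console with display and keys is at its -x end (towards the robot), the square draught shield at its +x end
- pan: round steel weighing pan, 120 mm in diameter, inside the shield; it is rigidly fixed
- pan_center (a point): centre of the pan's upper face, 78 mm above the counter; axes as the balance's
- shield: square draught shield of thin clear plastic with grey edges around the pan, fixed, outside 180 (its x) by 190 mm, opening 170 by 180 mm centred over the pan, open at the top; its rim is 148 mm above the counter, 70 mm above the pan; origin 13 mm below the centre of the pan's upper face
- cal_hole (a point): centre of the mouth of the round hole in the deck, in a yellow ring, 65 mm above the counter: 9 mm in diameter with a 2 mm countersink, going straight down; the red button's face lies 12 mm below the mouth, 8 mm in diameter; axes as the balance's; 55 mm behind it (balance's +x) rises the shield's wall, and a 10 mm high display lies 44 mm to its side (balance's -y)
- cal_button (a joint): travel of the recessed button in m: 0 released, 0.004 fully down; a spring pushes back with 1.2 N at the start of the travel and 4 N when fully down
- stylus_tip (a point): end of the stylus's steel nose; z runs along the stylus from the tip to its top. The nose is 4 mm in diameter and 35 mm long, the barrel above it 12 mm in diameter and 115 mm long
- stylus_grip (a point): point on the axis of the stylus where to grip it, 112 mm above the tip, 38 mm below its top
- stylus: the same stylus, 150 mm long, about 30 g, origin at its tip; it stands upright, tip down, loose in the socket of its stand
- stand: black weighted stylus stand, fixed: a disc 90 mm in diameter with an upright tube 22 mm in diameter whose mouth is 76 mm above the counter; origin at the centre of its underside. The stylus's tip stands 11 mm above the counter in it, and the lowest 65 mm of the stylus are inside the tube: pull it straight up 70 mm to clear
- dropper_a_mid (a point): amber dropper bottle, 33 mm in diameter, 112 mm high; the point is 50 mm above its underside; leave it
- dropper_b_mid (a point): another such amber dropper bottle; leave it
- jar_white_mid (a point): white tablet jar, 56 mm in diameter, 88 mm high, point half-way up; leave it
- carton_a_mid (a point): brown carton 45 x 45 x 85 mm, point at its centre; leave it
- carton_b_mid (a point): brown carton 40 x 40 x 60 mm, point at its centre; leave it
- shield_lid_mid (a point): the draught shield's clear lid, 180 x 190 x 5 mm with a small knob, lying on the counter; point at the centre of the plate; leave it
There are look-alikes about, which are no part of the job. Leave any pink or purple look-alike of the weight500 alone.

How it is judged:
By the outcome, as a careful person would: the job done as asked, in the order asked, and still so for the second after the job is handed in, while the arm keeps its last pose, push and grip.
It also fails if it takes over 67 s, if anything falls off the work surface, if the arm or the gripper's body presses on something with over 40 N, if the wrist force passes 120 N, or if a joint passes its speed limit or range.

### The arm

A 7-joint arm with a two-finger parallel gripper is mounted at the origin on the work surface. World frame = base frame: x ahead of the robot, y to its left, z up, the work surface at z = 0. Lengths are in m, angles in rad, forces in N, time in s.
With the tool pointing down it reaches from about 0.425 to 0.95 m from the base axis. Payload 4.7 kg.
Tool frame: the origin (TCP) lies between the finger pads; the fingertips stand 11 mm ahead of it and the grasp point (between the pads) lies 8 mm behind it; y points along the fingers, z is the direction in which the jaws open and shut, and the axes are right-handed (so a half turn about y gives the same grasp; the last joint's range is limited). The gripper opens to 85 mm and grips with 20 to 120 N. Pads are 22 mm wide; open, the fingers measure 114 mm over their backs; the gripper's body (76 mm by 85 mm) begins 54 mm behind the grasp point. The pads swing forward as they close: fully open they stand 13 mm farther back than shut.
Start: joints at [1.162, 0.469, -0.049, 1.532, 0.024, 1.141, -0.082], TCP at [0.25, -0.627, 0.242] pointing down, gripper open.
Joint ranges: [-2.59, 2.59], [-0.33, 1.99], [-1.39, 1.29], [0.1, 2.45], [-1.04, 4.18], [0.21, 1.99], [-2.66, 2.66]. Speed limits (rad/s): [2.57, 2.57, 3.14, 3.14, 3.14, 3.14, 3.14].

### API

Orientations are given as a rotation vector (axis times angle).
In Python, from plant import manip, optics gives the robot as it stands.
- The arm moves only by the tool step_arm, never from a script. Its argument "moves" is a list of rows, each an object with "hand": the closure, from 0 (fully open) to 1 (shut); "slide": the shift along the tool's x, y, z in mm, a list of three; "yaw": the turn about the tool's y in degrees. In form: [{"hand": hand, "slide": [tx, ty, tz], "yaw": yaw}, ...]. A call has 1 to 5 rows; each row is the pose to reach, as a shift and turn from the pose commanded when the call began, along the tool's axes at that moment; what a row does not reach only later rows make up. A row lasts 1/10 s, in which the tool goes at most 50 mm and 8.59 degrees, less where a joint would pass 70% of its speed; a pose out of reach is approached as far as the arm can. A call with a gripper value outside its range is refused whole. The fingers move at their own pace and stop on an object; "force" is the grip in N (left out, the last holds). Time passes only in rows, so rows that repeat a pose let the fingers close. It gives the time, the measured TCP pose, the force and the opening at its end, in the units of the state.
- manip.read_state(): the state, without advancing time (a new reading comes with each control period).
- optics.capture(name): name is "scene" or "side" or "wrist"; returns (picture, depth): 384x512x3 uint8, blue, green, red; 384x512 float32, m along the optical axis (not along the pixel's ray), 0 where there is no reading.
- optics.camera_model(name): a dict with "camera_matrix" (3x3 intrinsics, pixels), "k1" (the pictures are not rectified: a ray, as slopes to the right and down, at radius r is drawn at 1 + k1 r^2 times it, then the intrinsics apply), "xyz" and "orientation" of the camera in the world; the wrist camera has in their place "hand_eye" (4x4, takes a point from camera to tool coordinates, whose origin is the TCP and whose axes are the tool frame's). Camera axes: x right, y down, z forward; pixel columns grow to the right and rows downward; lengths in m; the calibration is good to about 2 mm. A picture is of the moment at which its call begins: read the wrist's pose just before it. camera_model takes no time and is no camera call.
- manip.close_job(): hands the job in, once; it reports no verdict.
The state is a dict: "time_s": time; "joint_positions": joint angles; "qd": joint speeds; "effort": joint torques, N m; "ee_pos": TCP position; "ee_rot": TCP orientation; "wrist_force": force on the tool from outside, world axes, zero at the start; "ft_torque": the same for the moment, N m; "opening": finger opening in m.
Only numpy, scipy, OpenCV 4.12 (cv2) and the standard library are available. Lean on these libraries where they do the work, as an engineer would, in place of code of your own. Each camera call takes 0.05 s, during which the arm holds its last target. There are 200 camera calls.

## Working session

There is one attempt and no reset: what is moved stays moved. The work goes in short steps, Python scripts to look and compute and a tool call to move; the robot and the scene stay as the last step left them, time stands still between calls to the robot, and variables do not carry over. Pictures are saved under pics/ and viewed, about 8 in all and at most 12, crops included, and the job is handed in when it is done.

Besides the shell and the picture viewer there is one more tool, called after "Request:" as name(argument=value, ...), one argument or row to a line, values as JSON. step_arm: Moves the arm, as the interface text tells. Its arguments: {"type":"object","properties":{"moves":{"type":"array","items":{"type":"object","properties":{"hand":{"type":"number"},"slide":{"type":"array","items":{"type":"number"}},"yaw":{"type":"number"}}}},"force":{"type":"number"}},"required":["moves"]}

```bash
ls; mkdir -p pics; cat > h.py <<'E'
import numpy as np, cv2
from scipy.spatial.transform import Rotation as R
from plant import manip, optics
def cam(name, st=None):
    m=optics.camera_model(name); K=np.array(m["camera_matrix"]); k1=m["k1"]
    if "hand_eye" in m:
        T=np.eye(4);T[:3,:3]=R.from_rotvec(st["ee_rot"]).as_matrix();T[:3,3]=st["ee_pos"]
        T=T@np.array(m["hand_eye"])
    else:
        T=np.eye(4);o=np.array(m["orientation"]);T[:3,:3]=o if o.shape==(3,3) else R.from_rotvec(o).as_matrix();T[:3,3]=m["xyz"]
    return K,k1,T
def ray(c,u,v):
    K,k1,T=c; x=(u-K[0,2])/K[0,0]; y=(v-K[1,2])/K[1,1]
    a,b=x,y
    for _ in range(20):
        s=1+k1*(a*a+b*b); a,b=x/s,y/s
    return T[:3,3],T[:3,:3]@np.array([a,b,1.])
def onz(c,u,v,z):
    o,d=ray(c,u,v); return o+d*(z-o[2])/d[2]
def atdepth(c,u,v,dep):
    o,d=ray(c,u,v); return o+d*dep
def proj(c,p):
    K,k1,T=c; q=T[:3,:3].T@(np.array(p)-T[:3,3]); a,b=q[0]/q[2],q[1]/q[2]; s=1+k1*(a*a+b*b)
    return K[0,0]*a*s+K[0,2],K[1,1]*b*s+K[1,2]
def snap(name,tag):
    st=manip.read_state(); im,d=optics.capture(name)
    cv2.imwrite(f"pics/{tag}.png",im); np.savez(f"pics/{tag}.npz",im=im,d=d,pos=st["ee_pos"],rot=st["ee_rot"])
    return im,d,st
def load(tag,name):
    z=np.load(f"pics/{tag}.npz"); return z["im"],z["d"],cam(name,dict(ee_pos=z["pos"],ee_rot=z["rot"]))
E
python3 - <<'E'
from h import *
a,_,_=snap("scene","s0"); b,_,_=snap("side","d0"); snap("wrist","w0")
cv2.imwrite("pics/v1.png",cv2.resize(a,(800,600),interpolation=cv2.INTER_CUBIC))
cv2.imwrite("pics/v2.png",cv2.resize(b,(800,600),interpolation=cv2.INTER_CUBIC))
st=manip.read_state(); print({k:np.round(v,3).tolist() for k,v in st.items()})
print(R.from_rotvec(st["ee_rot"]).as_matrix().round(3))
for n in("scene","side","wrist"):print(n,optics.camera_model(n))
E
```

```text
pics
{'time_s': 0.15, 'joint_positions': [1.162, 0.469, -0.049, 1.533, 0.024, 1.141, -0.082], 'qd': [0.001, -0.003, 0.002, -0.004, -0.0, 0.002, 0.001], 'effort': [-0.001, -51.077, -0.048, -23.798, 0.011, 0.005, 0.0], 'ee_pos': [0.25, -0.627, 0.242], 'ee_rot': [-0.387, 2.015, -2.012], 'wrist_force': [-0.46, -0.095, -0.67], 'ft_torque': [-0.06, 0.033, 0.012], 'opening': 0.085}
[[-0.929 -0.001  0.371]
 [-0.371  0.001 -0.929]
 [ 0.    -1.    -0.001]]
scene {'camera_matrix': array([[482.7261287 ,   0.        , 256.50191393],
       [  0.        , 482.7261287 , 191.22060668],
       [  0.        ,   0.        ,   1.        ]]), 'k1': -0.0012583215753080555, 'xyz': array([ 1.2791328 , -0.47482857,  1.42342464]), 'orientation': array([-2.2928661 , -1.19538942,  0.35541152])}
side {'camera_matrix': array([[353.10808588,   0.        , 259.80771111],
       [  0.        , 353.10808588, 195.1822888 ],
       [  0.        ,   0.        ,   1.        ]]), 'k1': -0.058195649927698906, 'xyz': array([ 0.37339522, -0.67592536,  0.98774364]), 'orientation': array([-2.42862579,  0.31111252, -0.12003795])}
wrist {'camera_matrix': array([[289.32042987,   0.        , 248.1841887 ],
       [  0.        , 289.32042987, 195.21248807],
       [  0.        ,   0.        ,   1.        ]]), 'k1': 0.01010631440998048, 'hand_eye': array([[-3.41818638e-04,  9.55829966e-01,  2.93919988e-01,
        -7.56694191e-02],
       [ 1.13020562e-03, -2.93919448e-01,  9.55829525e-01,
        -1.32898288e-01],
       [ 9.99999303e-01,  6.58910368e-04, -9.79817251e-04,
        -2.11548991e-04],
       [ 0.00000000e+00,  0.00000000e+00,  0.00000000e+00,
         1.00000000e+00]])}
```

View pics/v1.png

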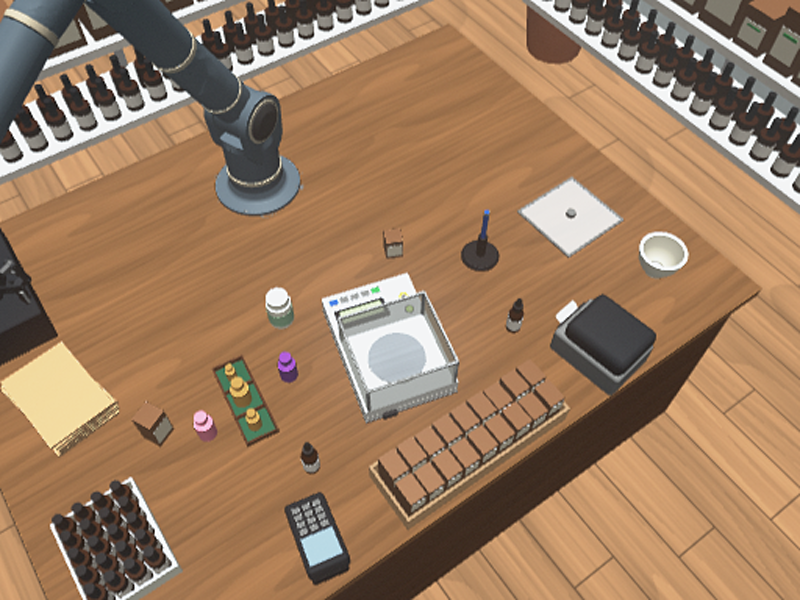

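View pics/v2.png

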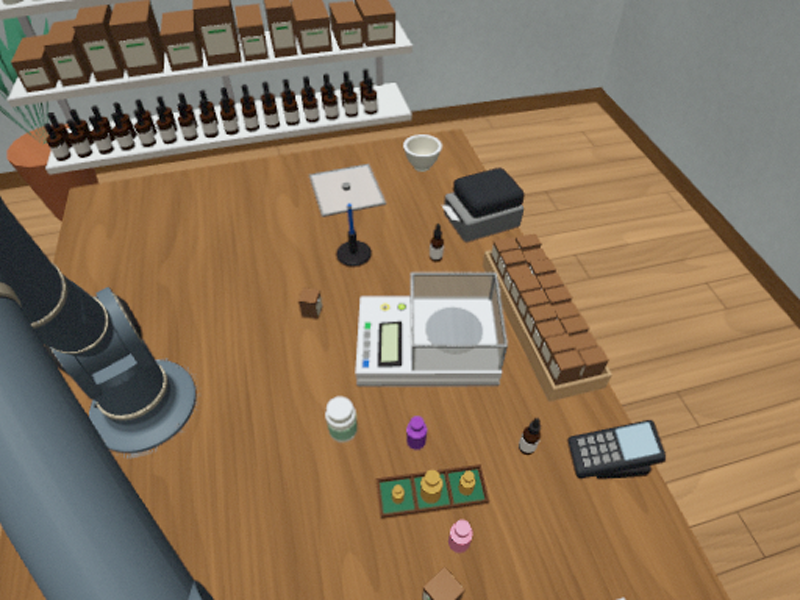

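The scene picture (v1) shows the tray at (245,400), with the candidates for the 500 g weight:
- brass, centre of the tray: (238,387), the largest
- brass, smaller: (229,370) and (252,418)
- purple look-alike: (288,366)
- pink look-alike: (204,425)

I choose the middle brass one. The side picture (v2) puts it at (431,486) and the stylus at (351,225). On the console there are two round marks, at (385,307) and (401,307). I'll check them in close crops.

```bash
python3 - <<'E'
from h import *
a,da,ca=load("s0","scene"); b,db,cb=load("d0","side")
def crop(im,u,v,w,h,s): return cv2.resize(im[v:v+h,u:u+w],(w*s,h*s),interpolation=cv2.INTER_CUBIC)
A=crop(b,225,180,100,75,4); B=crop(b,236,290,100,75,4); C=crop(a,200,170,100,75,4); D=crop(a,130,220,100,75,4)
cv2.imwrite("pics/v3.png",np.vstack([np.hstack([A,B]),np.hstack([C,D])]))
# rough positions from depth
for n,c,d,pts in(("scene",ca,da,dict(w500=(152,248),purple=(184,234),h1=(258,188),h2=(262,198),pan=(254,228),sty=(311,137))),("side",cb,db,dict(w500=(276,311),h1=(246,196),h2=(257,196),pan=(290,212),sty=(224,135)))):
    for k,(u,v) in pts.items(): print(n,k,atdepth(c,u,v,d[v,u]).round(3))
E
```

```text
scene w500 [ 0.534 -0.331  0.087]
scene purple [ 0.531 -0.219  0.057]
scene h1 [0.524 0.078 0.064]
scene h2 [0.58  0.054 0.092]
scene pan [ 0.65  -0.027  0.074]
scene sty [0.506 0.311 0.158]
side w500 [ 0.512 -0.335  0.069]
side h1 [0.528 0.081 0.061]
side h2 [0.564 0.068 0.066]
side pan [ 0.648 -0.034  0.078]
side sty [0.503 0.312 0.146]
```

View pics/v3.png

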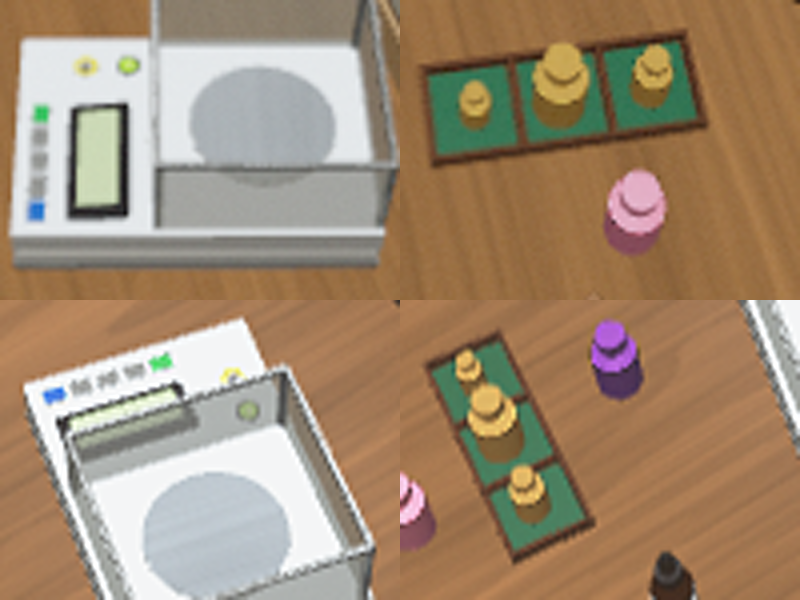

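The crops confirm it. The middle tray place holds the largest brass weight, with pink and purple standing outside the tray. The yellow-ringed hole is at side (246.5,196.5), and the green disc beside it, nearer the shield, is a bubble level.

```bash
python3 - <<'E'
from h import *
ca=cam("scene");cb=cam("side")
S=lambda x,y,u,v,z:onz(cb,x/4+u,y/4+v,z).round(4)
C=lambda x,y,u,v,z:onz(ca,x/4+u,y/4+v,z).round(4)
print("w500 side",S(163,54,236,290,.081),"scene",C(87,97,130,220,.081))
print("w small side",S(75,85,236,290,.05),S(256,54,236,290,.063))
print("tray corners",S(22,67,236,290,.014),S(285,33,236,290,.014),S(306,127,236,290,.014),S(35,163,236,290,.014))
print("hole side",S(86,66,225,180,.065),"scene",C(232,76,200,170,.065))
print("bal corners",S(23,38,225,180,.065),S(12,233,225,180,.065),"scene",C(25,85,200,170,.065),C(243,19,200,170,.065))
print("pan scene",C(217,238,200,170,.078),"side",S(263,126,225,180,.078))
a,da,_=load("s0","scene"); b,db,_=load("d0","side")
for n,c,im,uv in(("sc",ca,a,(311,137)),("sd",cb,b,(224,135))):
    m=((im[...,0].astype(int)-im[...,2]>50)&(abs(np.arange(512)-uv[0])<20)[None]&(abs(np.arange(384)-uv[1])<25)[:,None])
    v,u=np.nonzero(m);print(n,len(v),u.min(),u.max(),v.min(),v.max(), "top uv",u[v<=v.min()+1].mean())
    print(onz(c,u[v<=v.min()+1].mean(),v.min(),.161).round(4))
E
```

```text
w500 side [ 0.5184 -0.3202  0.081 ] scene [ 0.5186 -0.3246  0.081 ]
w small side [ 0.459  -0.3142  0.05  ] [ 0.5828 -0.3294  0.063 ]
tray corners [ 0.4289 -0.2779  0.014 ] [ 0.6194 -0.3012  0.014 ] [ 0.6105 -0.3706  0.014 ] [ 0.4222 -0.3471  0.014 ]
hole side [0.5288 0.0754 0.065 ] scene [0.5279 0.0749 0.065 ]
bal corners [0.4833 0.1196 0.065 ] [ 0.4346 -0.0737  0.065 ] scene [ 0.4353 -0.0749  0.065 ] [0.4842 0.1174 0.065 ]
pan scene [ 0.6564 -0.0306  0.078 ] side [ 0.6507 -0.0324  0.078 ]
sc 6 310 312 135 136 top uv 311.0
[0.5009 0.3154 0.161 ]
sd 32 222 225 130 149 top uv 223.2
[0.5029 0.3228 0.161 ]
```

```bash
cat >> h.py <<'E'
def go(xyz,jaw=None):
    "tool-axes shift (mm) and yaw (deg) to TCP xyz with the jaw axis along world angle jaw (deg, mod 180); commanded = measured assumed"
    st=manip.read_state(); M=R.from_rotvec(st["ee_rot"]).as_matrix(); p=np.array(st["ee_pos"])
    s=M.T@(np.array(xyz)-p)*1000; y=0
    if jaw is not None:
        cur=np.degrees(np.arctan2(M[1,2],M[0,2])); y=-((jaw-cur+90)%180-90)
    print("t",round(st["time_s"],2),"pos",p.round(4),"F",np.round(st["wrist_force"],1),"open",round(st["opening"],4),"q",np.round(st["joint_positions"],2),"-> slide",s.round(1),"yaw",round(y,2))
E
python3 -c "
from h import *
go((.519,-.323,.242),-97)"
```

```text
t 0.15 pos [ 0.2501 -0.6265  0.2415] F [-0.5 -0.1 -0.7] open 0.0854 q [ 1.16  0.47 -0.05  1.53  0.02  1.14 -0.08] -> slide [-3.622e+02 -2.000e-01 -1.822e+02] yaw 28.76
```

Request:
step_arm(
  moves=[
    {"hand": 0, "slide": [-36, 0, -18], "yaw": 6},
    {"hand": 0, "slide": [-76, 0, -38], "yaw": 12},
    {"hand": 0, "slide": [-117, 0, -59], "yaw": 18},
    {"hand": 0, "slide": [-158, 0, -80], "yaw": 24},
    {"hand": 0, "slide": [-195, 0, -98], "yaw": 28.8},
  ],
)

```text
time_s: 0.65
ee_pos: [0.3964, -0.4613, 0.2421]
ee_rot: [-0.136, -2.157, 2.156]
wrist_force: [0.8, -0.5, -0.9]
opening: 0.0854
```

```bash
python3 -c "
from h import *
go((.519,-.323,.242),-97)"
```

```text
t 0.65 pos [ 0.3964 -0.4613  0.2421] F [ 0.8 -0.5 -0.9] open 0.0854 q [ 0.8   0.36 -0.01  1.7   0.    1.08 -0.91] -> slide [-104.3    0.2 -152.6] yaw -0.19
```

Request:
step_arm(
  moves=[
    {"hand": 0, "slide": [-28, 0, -40]},
    {"hand": 0, "slide": [-56, 0, -81]},
    {"hand": 0, "slide": [-84, 0, -122]},
    {"hand": 0, "slide": [-104, 0, -152]},
    {"hand": 0, "slide": [-104, 0, -152]},
  ],
)

```text
invalid input
```

```bash
python3 - <<'E'
from h import *
im,d,st=snap("wrist","w1"); go((.519,-.323,.242),-97)
c=cam("wrist",st)
print("pred w500 top",np.round(proj(c,(.519,-.323,.081)),1))
cv2.imwrite("pics/v4.png",cv2.resize(im,(768,576),interpolation=cv2.INTER_CUBIC))
E
```

```text
t 0.7 pos [ 0.4033 -0.4543  0.2421] F [3.7 5.1 0.4] open 0.0853 q [ 0.8   0.36 -0.02  1.7   0.    1.08 -0.91] -> slide [ -99.7    1.3 -143.9] yaw 0.31
pred w500 top [86.5 73.5]
```

View pics/v4.png

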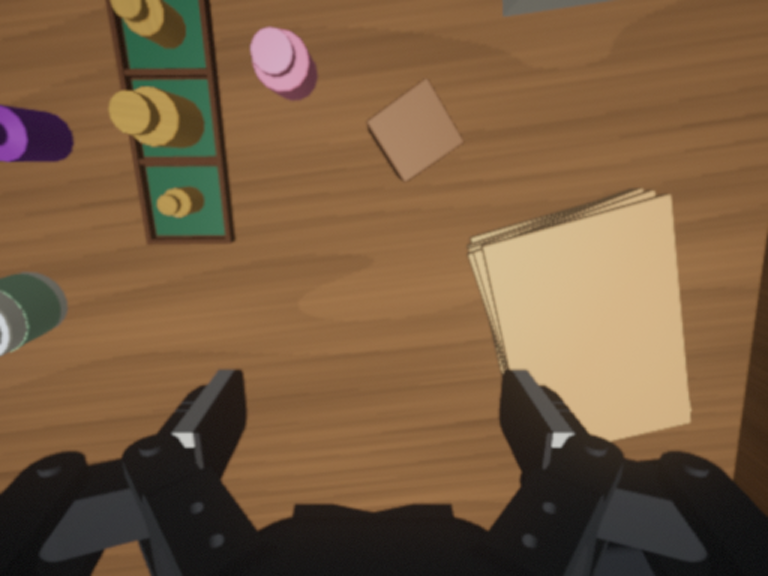

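Picture v4: the 500 g knob is at (130,112), i.e. (86.7,74.7) in raw pixels, against a predicted (86.5,73.5), so the estimate is good. The move was refused, probably because yaw was missing. Retrying with it.

Request:
step_arm(
  moves=[
    {"hand": 0, "slide": [-28, 0, -40], "yaw": 0},
    {"hand": 0, "slide": [-54, 0, -79], "yaw": 0},
    {"hand": 0, "slide": [-82, 0, -118], "yaw": 0},
    {"hand": 0, "slide": [-98, 0, -143], "yaw": 0},
    {"hand": 0, "slide": [-105, 0, -153], "yaw": 0},
  ],
)

```text
time_s: 1.2
ee_pos: [0.5203, -0.3209, 0.2421]
ee_rot: [-0.127, -2.163, 2.16]
wrist_force: [0.0, -0.2, -0.2]
opening: 0.0856
```

Request:
step_arm(
  moves=[
    {"hand": 0, "slide": [0, 0, 0], "yaw": 0},
    {"hand": 0, "slide": [0, 0, 0], "yaw": 0},
    {"hand": 0, "slide": [0, 0, 0], "yaw": 0},
  ],
)

```text
time_s: 1.5
ee_pos: [0.5162, -0.3272, 0.2423]
ee_rot: [-0.136, -2.154, 2.157]
wrist_force: [-0.1, -0.5, -1.1]
opening: 0.0855
```

```bash
python3 - <<'E'
from h import *
im,d,st=snap("wrist","w2"); go((.519,-.323,.242),-97)
c=cam("wrist",st)
print("pred w500 top",np.round(proj(c,(.519,-.323,.081)),1))
cv2.imwrite("pics/v5.png",cv2.resize(im,(768,576),interpolation=cv2.INTER_CUBIC))
E
```

```text
t 1.55 pos [ 0.5164 -0.327   0.2423] F [-0.  -0.3 -0.5] open 0.0857 q [ 0.55  0.37 -0.08  1.69  0.03  1.09 -1.23] -> slide [-2.1  0.3 -4.3] yaw -0.26
pred w500 top [244.4 179.2]
```

View pics/v5.png

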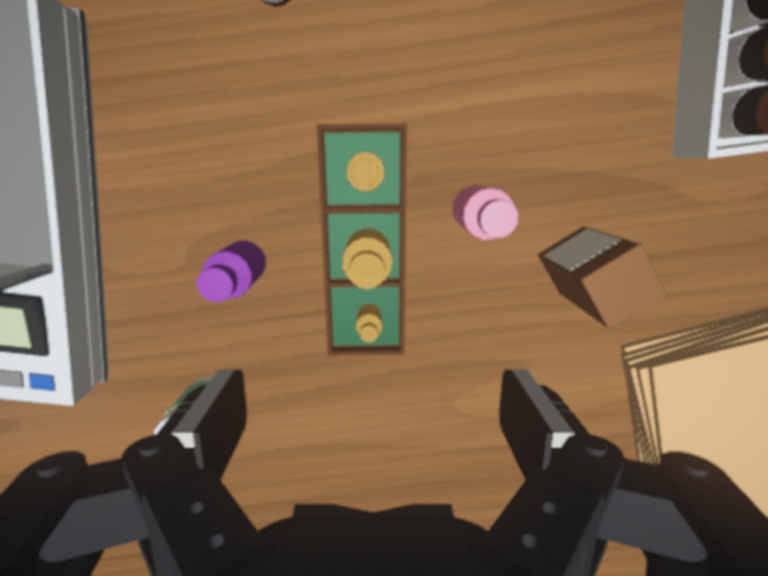

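The knob is at (367,268), raw (244.7,178.7), against a predicted (244.4,179.2), so the weight is at (0.519,−0.323). The jaws straddle the tray crosswise.

```bash
python3 - <<'E'
from h import *
ca=cam("scene")
print("jar",onz(ca,278/1.5625,292/1.5625,.088).round(3),"purple",onz(ca,287/1.5625,357/1.5625,.08).round(3),"pink",onz(ca,203/1.5625,416/1.5625,.08).round(3))
go((.519,-.323,.0335))
E
```

```text
jar [ 0.38  -0.15   0.088] purple [ 0.526 -0.214  0.08 ] pink [ 0.547 -0.414  0.08 ]
t 1.55 pos [ 0.5164 -0.327   0.2423] F [-0.  -0.3 -0.5] open 0.0857 q [ 0.55  0.37 -0.08  1.69  0.03  1.09 -1.23] -> slide [ -2.2 208.8  -4.5] yaw 0
```

Request:
step_arm(
  moves=[
    {"hand": 0, "slide": [-1, 30, -2], "yaw": 0},
    {"hand": 0, "slide": [-2, 70, -4], "yaw": 0},
    {"hand": 0, "slide": [-2, 110, -4], "yaw": 0},
    {"hand": 0, "slide": [-2, 130, -4], "yaw": 0},
    {"hand": 0, "slide": [-2, 140, -4], "yaw": 0},
  ],
)

```text
time_s: 2.05
ee_pos: [0.5183, -0.3216, 0.0999]
ee_rot: [-0.131, -2.156, 2.154]
wrist_force: [0.0, 0.2, 0.1]
opening: 0.0851
```

```bash
python3 - <<'E'
from h import *
go((.519,-.323,.0335),-97)
E
```

```text
t 2.05 pos [ 0.5183 -0.3216  0.0999] F [0.  0.2 0.1] open 0.0851 q [ 0.54  0.52 -0.08  1.82  0.05  0.81 -1.26] -> slide [-1.1 66.4  1.3] yaw -0.16
```

Request:
step_arm(
  moves=[
    {"hand": 0, "slide": [0, 25, 1], "yaw": 0},
    {"hand": 0, "slide": [0, 50, 1], "yaw": 0},
    {"hand": 0, "slide": [0, 62, 1], "yaw": 0},
    {"hand": 0, "slide": [0, 67, 1], "yaw": 0},
    {"hand": 0, "slide": [0, 67, 1], "yaw": 0},
  ],
)

```text
time_s: 2.55
ee_pos: [0.5205, -0.3224, 0.0356]
ee_rot: [-0.134, -2.158, 2.158]
wrist_force: [-0.2, -0.4, 0.3]
opening: 0.0856
```

```bash
python3 - <<'E'
from h import *
go((.519,-.323,.0335),-97)
E
```

```text
t 2.55 pos [ 0.5205 -0.3224  0.0356] F [-0.2 -0.4  0.3] open 0.0856 q [ 0.54  0.61 -0.07  1.85  0.06  0.69 -1.26] -> slide [1.4 2.1 0.8] yaw -0.07
```

Request:
step_arm(
  moves=[
    {"hand": 0.4, "slide": [0, 0, 0], "yaw": 0},
    {"hand": 0.5, "slide": [0, 0, 0], "yaw": 0},
    {"hand": 0.6, "slide": [0, 0, 0], "yaw": 0},
    {"hand": 0.7, "slide": [0, 0, 0], "yaw": 0},
    {"hand": 0.8, "slide": [0, 0, 0], "yaw": 0},
  ],
  force=40,
)

```text
time_s: 3.05
ee_pos: [0.521, -0.3229, 0.0365]
ee_rot: [-0.135, -2.157, 2.16]
wrist_force: [-0.4, -1.2, 6.2]
opening: 0.0367
```

Request:
step_arm(
  moves=[
    {"hand": 0.8, "slide": [0, 0, 0], "yaw": 0},
    {"hand": 0.8, "slide": [0, 0, 0], "yaw": 0},
    {"hand": 0.8, "slide": [0, 0, 0], "yaw": 0},
    {"hand": 0.8, "slide": [0, 0, 0], "yaw": 0},
  ],
)

```text
time_s: 3.45
ee_pos: [0.521, -0.3228, 0.0366]
ee_rot: [-0.135, -2.157, 2.16]
wrist_force: [-0.8, -1.7, 6.1]
opening: 0.037
```

```bash
python3 - <<'E'
from h import *
go((.519,-.323,.2),-97)
E
```

```text
t 3.45 pos [ 0.521  -0.3228  0.0366] F [-0.8 -1.7  6.1] open 0.037 q [ 0.54  0.61 -0.07  1.85  0.06  0.69 -1.26] -> slide [   1.6 -163.4    0.7] yaw -0.06
```

Request:
step_arm(
  moves=[
    {"hand": 0.8, "slide": [0, -10, 0], "yaw": 0},
    {"hand": 0.8, "slide": [0, -30, 0], "yaw": 0},
    {"hand": 0.8, "slide": [0, -65, 0], "yaw": 0},
    {"hand": 0.8, "slide": [0, -105, 0], "yaw": 0},
    {"hand": 0.8, "slide": [0, -145, 0], "yaw": 0},
  ],
)

```text
time_s: 3.95
ee_pos: [0.5192, -0.3207, 0.1806]
ee_rot: [-0.129, -2.159, 2.155]
wrist_force: [-1.2, -0.9, -5.4]
opening: 0.0368
```

Request:
step_arm(
  moves=[
    {"hand": 0.8, "slide": [0, -30, 0], "yaw": 0},
    {"hand": 0.8, "slide": [0, -55, 0], "yaw": 0},
    {"hand": 0.8, "slide": [0, -68, 0], "yaw": 0},
    {"hand": 0.8, "slide": [0, -68, 0], "yaw": 0},
    {"hand": 0.8, "slide": [0, -68, 0], "yaw": 0},
  ],
)

```text
time_s: 4.45
ee_pos: [0.5194, -0.3213, 0.2467]
ee_rot: [-0.13, -2.158, 2.155]
wrist_force: [-0.2, 0.2, -5.5]
opening: 0.0368
```

```bash
python3 - <<'E'
from h import *
go((.6535,-.0315,.25),-104.1)
E
```

```text
t 4.45 pos [ 0.5194 -0.3213  0.2467] F [-0.2  0.2 -5.5] open 0.0368 q [ 0.55  0.36 -0.08  1.68  0.03  1.1  -1.24] -> slide [ -97.6   -3.2 -304. ] yaw 7.07
```

Request:
step_arm(
  moves=[
    {"hand": 0.8, "slide": [-6, -3, -20], "yaw": 1},
    {"hand": 0.8, "slide": [-17, -3, -53], "yaw": 2.5},
    {"hand": 0.8, "slide": [-28, -3, -88], "yaw": 4},
    {"hand": 0.8, "slide": [-40, -3, -124], "yaw": 5.5},
    {"hand": 0.8, "slide": [-51, -3, -160], "yaw": 7},
  ],
)

```text
time_s: 4.95
ee_pos: [0.5899, -0.1677, 0.2487]
ee_rot: [-0.254, -2.089, 2.088]
wrist_force: [1.1, 0.2, -4.8]
opening: 0.0366
```

```bash
python3 - <<'E'
from h import *
go((.6535,-.0315,.25),-104.1)
E
```

```text
t 4.95 pos [ 0.5899 -0.1677  0.2487] F [ 1.1  0.2 -4.8] open 0.0366 q [ 0.3   0.37 -0.12  1.67  0.05  1.11 -1.65] -> slide [ -28.5   -1.4 -147.6] yaw -0.01
```

Request:
step_arm(
  moves=[
    {"hand": 0.8, "slide": [-8, 0, -38], "yaw": 0},
    {"hand": 0.8, "slide": [-16, 0, -76], "yaw": 0},
    {"hand": 0.8, "slide": [-23, 0, -112], "yaw": 0},
    {"hand": 0.8, "slide": [-28, 0, -137], "yaw": 0},
    {"hand": 0.8, "slide": [-29, 0, -147], "yaw": 0},
  ],
)

```text
time_s: 5.45
ee_pos: [0.6541, -0.0292, 0.2485]
ee_rot: [-0.247, -2.094, 2.09]
wrist_force: [-0.1, 0.9, -5.5]
opening: 0.0368
```

Request:
step_arm(
  moves=[
    {"hand": 0.8, "slide": [0, 0, 0], "yaw": 0},
    {"hand": 0.8, "slide": [0, 0, 0], "yaw": 0},
    {"hand": 0.8, "slide": [0, 0, 0], "yaw": 0},
    {"hand": 0.8, "slide": [0, 0, 0], "yaw": 0},
  ],
)

```text
time_s: 5.85
ee_pos: [0.6539, -0.0359, 0.2513]
ee_rot: [-0.26, -2.088, 2.091]
wrist_force: [-0.1, -0.5, -4.0]
opening: 0.0368
```

```bash
python3 - <<'E'
from h import *
im,d,st=snap("wrist","w3"); go((.6535,-.0315,.25),-104.1)
c=cam("wrist",st)
print("pred pan",np.round(proj(c,(.6535,-.0315,.078)),1))
cv2.imwrite("pics/v6.png",cv2.resize(im,(768,576),interpolation=cv2.INTER_CUBIC))
E
```

```text
t 5.9 pos [ 0.6541 -0.0354  0.2514] F [ 0.4  0.3 -4.2] open 0.0369 q [ 0.1   0.43 -0.15  1.57  0.07  1.14 -1.89] -> slide [ 1.5  1.4 -3.7] yaw -0.07
pred pan [245.  179.9]
```

View pics/v6.png

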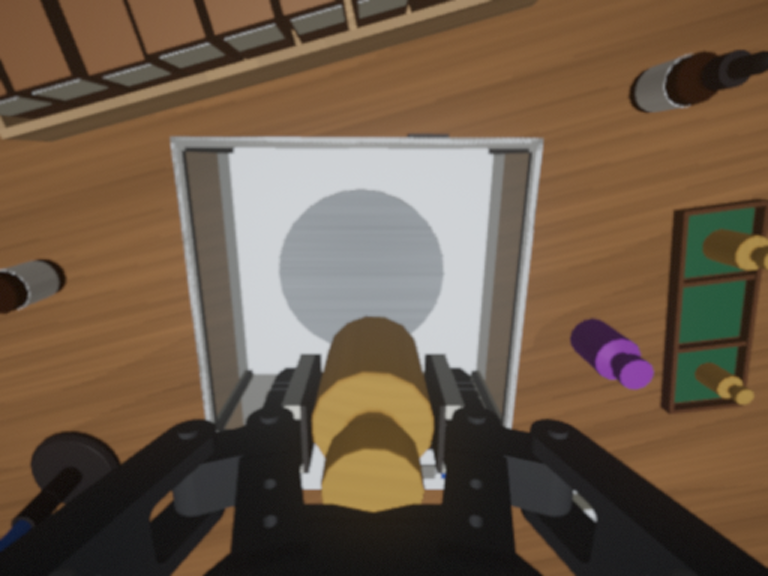

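The pan is at rows 190 to about 346 and columns 279–443, with the far shield corners at (172,138) and (543,138). The weight is held upright between the pads. Now fitting the pan's position.

```bash
python3 - <<'E'
from h import *
im,d,c=load("w3","wrist")
P=lambda x,y,z:onz(c,(x+.5)/1.5-.5,(y+.5)/1.5-.5,z)
pts=np.array([P(x,y,.078) for x,y in((279,268),(443,268),(361,189.5),(303,210),(420,210),(292,310),(429,310))])[:,:2]
A=np.c_[2*pts,np.ones(len(pts))];s=np.linalg.lstsq(A,(pts**2).sum(1),rcond=None)[0]
print("pan",s[:2].round(4),"r",np.sqrt(s[2]+s[0]**2+s[1]**2).round(4))
a=P(172,138,.148);b=P(543,138,.148);print(a.round(4),b.round(4),np.linalg.norm(a-b))
u=(a-b)/np.linalg.norm(a-b);ang=np.degrees(np.arctan2(u[1],u[0]));v=np.array([u[1],-u[0]])  # balance x
print("balance y angle",ang,"centre from rim",((a+b)/2)[:2]-.090*v)
E
```

```text
pan [ 0.6537 -0.0265] r 0.0594
[0.7622 0.0432 0.148 ] [ 0.7158 -0.1408  0.148 ] 0.18976235453791648
balance y angle 75.82998523722875 centre from rim [ 0.65172577 -0.02678278]
```

Request:
step_arm(
  moves=[
    {"hand": 0.8, "slide": [2, 5, -8], "yaw": 0},
    {"hand": 0.8, "slide": [2, 25, -8], "yaw": 0},
    {"hand": 0.8, "slide": [2, 50, -8], "yaw": 0},
    {"hand": 0.8, "slide": [2, 75, -8], "yaw": 0},
    {"hand": 0.8, "slide": [2, 100, -8], "yaw": 0},
  ],
)

```text
time_s: 6.4
ee_pos: [0.6543, -0.0249, 0.1503]
ee_rot: [-0.258, -2.092, 2.091]
wrist_force: [-0.6, 0.2, -5.0]
opening: 0.0365
```

Request:
step_arm(
  moves=[
    {"hand": 0.8, "slide": [0, 10, 0], "yaw": 0},
    {"hand": 0.8, "slide": [0, 18, 0], "yaw": 0},
    {"hand": 0.8, "slide": [0, 23, 0], "yaw": 0},
    {"hand": 0.8, "slide": [0, 25, 0], "yaw": 0},
    {"hand": 0.8, "slide": [0, 25, 0], "yaw": 0},
  ],
)

```text
time_s: 6.9
ee_pos: [0.6548, -0.0255, 0.127]
ee_rot: [-0.259, -2.092, 2.092]
wrist_force: [0.8, -0.8, -4.2]
opening: 0.0369
```

```bash
python3 - <<'E'
from h import *
go((.654,-.027,.1106),-104.1)
E
```

```text
t 6.9 pos [ 0.6548 -0.0255  0.127 ] F [ 0.8 -0.8 -4.2] open 0.0369 q [ 0.08  0.55 -0.15  1.69  0.1   0.91 -1.92] -> slide [ 0.5 16.4  1.7] yaw 0.06
```

Request:
step_arm(
  moves=[
    {"hand": 0.8, "slide": [0, 3, 1], "yaw": 0},
    {"hand": 0.8, "slide": [0, 6, 2], "yaw": 0},
    {"hand": 0.8, "slide": [0, 9, 2], "yaw": 0},
    {"hand": 0.8, "slide": [0, 11, 2], "yaw": 0},
    {"hand": 0.8, "slide": [0, 12, 2], "yaw": 0},
  ],
)

```text
time_s: 7.4
ee_pos: [0.6538, -0.0274, 0.114]
ee_rot: [-0.257, -2.091, 2.091]
wrist_force: [0.3, -0.1, -5.4]
opening: 0.037
```

Request:
step_arm(
  moves=[
    {"hand": 0.8, "slide": [0, 0.5, 0], "yaw": 0},
    {"hand": 0.8, "slide": [0, 1, 0], "yaw": 0},
    {"hand": 0.8, "slide": [0, 1.5, 0], "yaw": 0},
    {"hand": 0.8, "slide": [0, 2, 0], "yaw": 0},
    {"hand": 0.8, "slide": [0, 2, 0], "yaw": 0},
  ],
)

```text
time_s: 7.9
ee_pos: [0.6539, -0.0275, 0.1123]
ee_rot: [-0.258, -2.091, 2.091]
wrist_force: [0.3, 0.6, -5.4]
opening: 0.037
```

Request:
step_arm(
  moves=[
    {"hand": 0.8, "slide": [0, 0.5, 0], "yaw": 0},
    {"hand": 0.8, "slide": [0, 1, 0], "yaw": 0},
    {"hand": 0.8, "slide": [0, 1, 0], "yaw": 0},
  ],
)

```text
time_s: 8.2
ee_pos: [0.6538, -0.0275, 0.1112]
ee_rot: [-0.257, -2.091, 2.091]
wrist_force: [-0.0, 0.3, -4.7]
opening: 0.0367
```

Request:
step_arm(
  moves=[
    {"hand": 0.8, "slide": [0, 0.5, 0], "yaw": 0},
    {"hand": 0.8, "slide": [0, 0.5, 0], "yaw": 0},
  ],
)

```text
time_s: 8.4
ee_pos: [0.6539, -0.0274, 0.1107]
ee_rot: [-0.257, -2.091, 2.091]
wrist_force: [-0.1, 0.4, -4.7]
opening: 0.0368
```

Request:
step_arm(
  moves=[
    {"hand": 0.8, "slide": [0, 0.5, 0], "yaw": 0},
    {"hand": 0.8, "slide": [0, 0.5, 0], "yaw": 0},
  ],
)

```text
time_s: 8.6
ee_pos: [0.6539, -0.0275, 0.1106]
ee_rot: [-0.258, -2.091, 2.091]
wrist_force: [-0.9, -0.5, -2.9]
opening: 0.0367
```

Request:
step_arm(
  moves=[
    {"hand": 0.8, "slide": [0, 0.4, 0], "yaw": 0},
    {"hand": 0.8, "slide": [0, 0.4, 0], "yaw": 0},
  ],
  force=20,
)

```text
time_s: 8.8
ee_pos: [0.654, -0.0274, 0.1106]
ee_rot: [-0.258, -2.091, 2.091]
wrist_force: [-3.1, -0.4, 1.8]
opening: 0.0367
```

Request:
step_arm(
  moves=[
    {"hand": 0.54, "slide": [0, 0, 0], "yaw": 0},
    {"hand": 0.5, "slide": [0, 0, 0], "yaw": 0},
    {"hand": 0.44, "slide": [0, 0, 0], "yaw": 0},
    {"hand": 0.35, "slide": [0, 0, 0], "yaw": 0},
    {"hand": 0.3, "slide": [0, 0, 0], "yaw": 0},
  ],
)

```text
time_s: 9.3
ee_pos: [0.6541, -0.0274, 0.11]
ee_rot: [-0.258, -2.091, 2.091]
wrist_force: [0.1, -0.1, -0.1]
opening: 0.0598
```

```bash
python3 - <<'E'
from h import *
go((.654,-.027,.26),-104.1)
E
```

```text
t 9.3 pos [ 0.6541 -0.0274  0.11  ] F [ 0.1 -0.1 -0.1] open 0.0598 q [ 0.08  0.57 -0.15  1.7   0.1   0.88 -1.92] -> slide [ 1.0e-01 -1.5e+02 -4.0e-01] yaw 0.06
```

Request:
step_arm(
  moves=[
    {"hand": 0.3, "slide": [0, -20, 0], "yaw": 0},
    {"hand": 0.3, "slide": [0, -50, 0], "yaw": 0},
    {"hand": 0.3, "slide": [0, -90, 0], "yaw": 0},
    {"hand": 0.3, "slide": [0, -130, 0], "yaw": 0},
    {"hand": 0.3, "slide": [0, -155, 0], "yaw": 0},
  ],
)

```text
time_s: 9.8
ee_pos: [0.655, -0.0274, 0.2686]
ee_rot: [-0.263, -2.094, 2.093]
wrist_force: [-0.0, -0.2, -0.2]
opening: 0.0597
```

```bash
python3 - <<'E'
from h import *
go((.56,.075,.3),-95)
E
```

```text
t 9.8 pos [ 0.655  -0.0274  0.2686] F [-0.  -0.2 -0.2] open 0.0597 q [ 0.09  0.42 -0.16  1.55  0.07  1.17 -1.9 ] -> slide [116.8 -31.8 -76.3] yaw -9.04
```

Request:
step_arm(
  moves=[
    {"hand": 0, "slide": [25, -15, -18], "yaw": -2},
    {"hand": 0, "slide": [58, -28, -38], "yaw": -5},
    {"hand": 0, "slide": [90, -32, -60], "yaw": -7},
    {"hand": 0, "slide": [110, -32, -72], "yaw": -9},
    {"hand": 0, "slide": [116, -32, -76], "yaw": -9},
  ],
)

```text
time_s: 10.3
ee_pos: [0.5582, 0.0771, 0.2976]
ee_rot: [-0.092, -2.18, 2.178]
wrist_force: [0.7, 0.2, 0.9]
opening: 0.0852
```

Request:
step_arm(
  moves=[
    {"hand": 0, "slide": [0, 0, 0], "yaw": 0},
    {"hand": 0, "slide": [0, 0, 0], "yaw": 0},
    {"hand": 0, "slide": [0, 0, 0], "yaw": 0},
  ],
)

```text
time_s: 10.6
ee_pos: [0.5607, 0.0728, 0.2965]
ee_rot: [-0.099, -2.174, 2.175]
wrist_force: [0.2, -0.6, -0.1]
opening: 0.085
```

```bash
python3 - <<'E'
from h import *
im,d,st=snap("wrist","w4"); go((.502,.317,.3),-75)
c=cam("wrist",st)
for n,p in dict(hole=(.5283,.0752,.065),knob=(.653,-.027,.155),styltop=(.502,.319,.161)).items(): print(n,np.round(proj(c,p),1))
cv2.imwrite("pics/v7.png",cv2.resize(im,(768,576),interpolation=cv2.INTER_CUBIC))
E
```

```text
t 10.65 pos [0.5606 0.073  0.2964] F [ 0.2 -0.2  0.7] open 0.0856 q [-0.01  0.26 -0.24  1.72  0.07  1.17 -1.93] -> slide [  80.4   -3.6 -237.7] yaw -20.19
hole [249.1 192.1]
knob [352.6  75.5]
styltop [ 17.8 262.9]
```

View pics/v7.png

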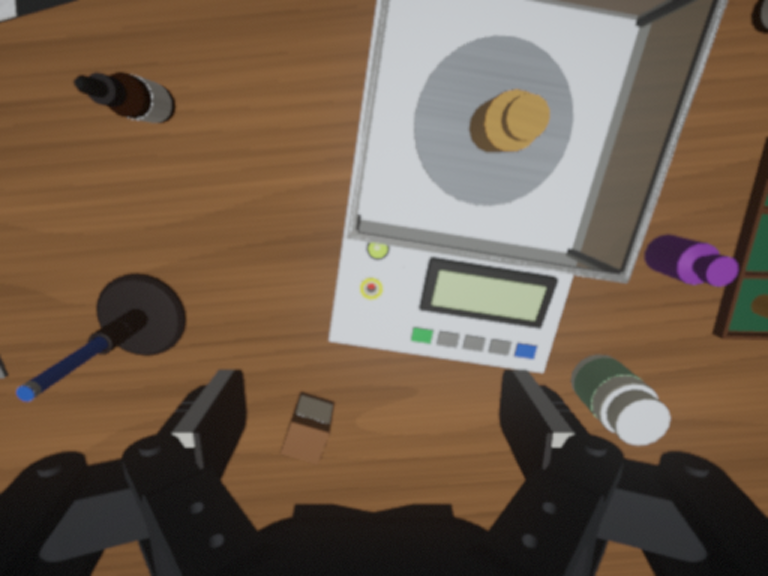

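Picture v7: the weight stands upright and central on the pan, knob at (525,116). The hole in its yellow ring, with red inside, is at (371,289), and the stylus top is at (26,393). All are within 2 px of prediction.

```bash
python3 - <<'E'
from h import *
im,d,c=load("w4","wrist")
f=lambda x:(x+.5)/1.5-.5
hs=cv2.cvtColor(im,cv2.COLOR_BGR2HSV); yy,xx=np.mgrid[:384,:512]
m=(abs(xx-f(371))<12)&(abs(yy-f(289))<12)&(hs[...,1]>90)
print("hole px",xx[m].mean(),yy[m].mean(),m.sum(),onz(c,xx[m].mean(),yy[m].mean(),.065).round(4))
print("stylus top",onz(c,f(26),f(393),.161).round(4),"stand",onz(c,f(141),f(314),.008).round(4))
go((.502,.317,.3),-75)
E
```

```text
hole px 246.89743589743588 191.62820512820514 78 [0.5292 0.078  0.065 ]
stylus top [0.5032 0.3193 0.161 ] stand [0.5058 0.3176 0.008 ]
t 10.65 pos [0.5606 0.073  0.2964] F [ 0.2 -0.2  0.7] open 0.0856 q [-0.01  0.26 -0.24  1.72  0.07  1.17 -1.93] -> slide [  80.4   -3.6 -237.7] yaw -20.19
```

Request:
step_arm(
  moves=[
    {"hand": 0, "slide": [13, -1, -36], "yaw": -4},
    {"hand": 0, "slide": [28, -2, -82], "yaw": -8},
    {"hand": 0, "slide": [43, -3, -128], "yaw": -12},
    {"hand": 0, "slide": [58, -3, -172], "yaw": -16},
    {"hand": 0, "slide": [66, -3, -195], "yaw": -20},
  ],
)

```text
time_s: 11.15
ee_pos: [0.5099, 0.2785, 0.2998]
ee_rot: [-0.281, 2.08, -2.076]
wrist_force: [0.2, 0.3, -0.1]
opening: 0.0854
```

Request:
step_arm(
  moves=[
    {"hand": 0, "slide": [0, 0, 0], "yaw": 0},
    {"hand": 0, "slide": [0, 0, 0], "yaw": 0},
    {"hand": 0, "slide": [0, 0, 0], "yaw": 0},
  ],
)

```text
time_s: 11.45
ee_pos: [0.5125, 0.272, 0.2995]
ee_rot: [-0.27, 2.083, -2.086]
wrist_force: [0.9, -0.3, 0.5]
opening: 0.0858
```

```bash
python3 - <<'E'
from h import *
im,d,st=snap("wrist","w5"); go((.502,.317,.3),-75)
c=cam("wrist",st)
for n,p in dict(st=(.502,.319,.076),styltop=(.502,.319,.161)).items(): print(n,np.round(proj(c,p),1))
cv2.imwrite("pics/v8.png",cv2.resize(im,(768,576),interpolation=cv2.INTER_CUBIC))
E
```

```text
t 11.5 pos [0.5124 0.272  0.2997] F [-0.3  0.  -0.6] open 0.0856 q [-0.25  0.3  -0.4   1.67  0.12  1.2  -1.99] -> slide [ -1.4  -0.4 -46.1] yaw -0.28
st [210.  167.8]
styltop [199.  185.6]
```

View pics/v8.png

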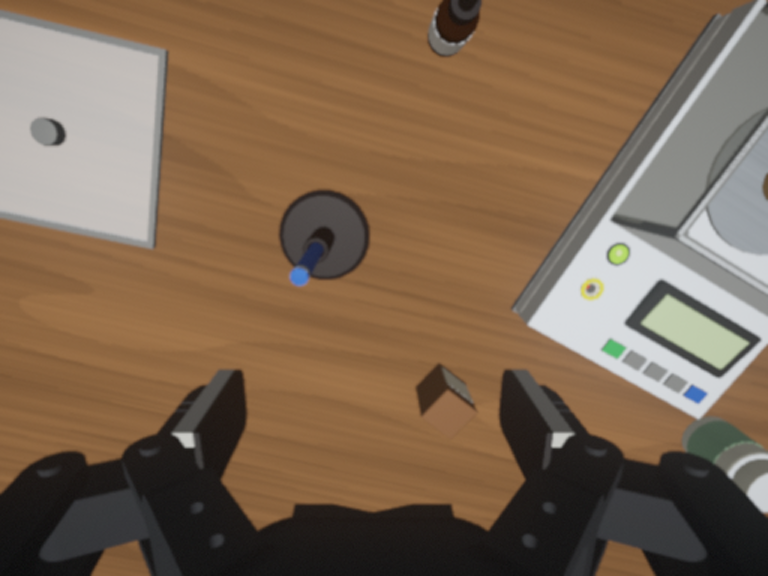

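Stylus top at (299,276), which agrees with the prediction. I'll use (0.504,0.3185).

```bash
python3 - <<'E'
from h import *
im,d,c=load("w5","wrist")
f=lambda x:(x+.5)/1.5-.5
print(onz(c,f(299.5),f(275.5),.161),onz(c,f(324),f(234),.008),"hole",onz(c,f(592),f(289),.065))
go((.504,.3185,.22))
E
```

```text
[0.50420589 0.31894291 0.161     ] [0.50571221 0.31974517 0.008     ] hole [0.52894386 0.07663592 0.065     ]
t 11.5 pos [0.5124 0.272  0.2997] F [-0.3  0.  -0.6] open 0.0856 q [-0.25  0.3  -0.4   1.67  0.12  1.2  -1.99] -> slide [ -3.7  79.6 -47.2] yaw 0
```

Request:
step_arm(
  moves=[
    {"hand": 0, "slide": [-1, 10, -20], "yaw": 0},
    {"hand": 0, "slide": [-3, 20, -38], "yaw": 0},
    {"hand": 0, "slide": [-3, 45, -46], "yaw": 0},
    {"hand": 0, "slide": [-3, 65, -47], "yaw": 0},
    {"hand": 0, "slide": [-3, 78, -47], "yaw": 0},
  ],
)

```text
time_s: 12.0
ee_pos: [0.5022, 0.319, 0.2203]
ee_rot: [-0.273, 2.082, -2.086]
wrist_force: [0.0, -0.6, -0.7]
opening: 0.0859
```

Request:
step_arm(
  moves=[
    {"hand": 0, "slide": [0, 0, 0], "yaw": 0},
    {"hand": 0, "slide": [0, 0, 0], "yaw": 0},
    {"hand": 0, "slide": [0, 0, 0], "yaw": 0},
  ],
)

```text
time_s: 12.3
ee_pos: [0.5029, 0.3206, 0.2232]
ee_rot: [-0.27, 2.083, -2.081]
wrist_force: [-0.2, -0.1, 0.6]
opening: 0.0851
```

```bash
python3 - <<'E'
from h import *
go((.504,.3185,.115))
E
```

```text
t 12.3 pos [0.5029 0.3206 0.2232] F [-0.2 -0.1  0.6] open 0.0851 q [-0.33  0.39 -0.4   1.73  0.17  1.05 -2.1 ] -> slide [ -0.3 108.2   2.4] yaw 0
```

Request:
step_arm(
  moves=[
    {"hand": 0, "slide": [-1, 10, 2], "yaw": 0},
    {"hand": 0, "slide": [-1, 40, 2], "yaw": 0},
    {"hand": 0, "slide": [-1, 70, 2], "yaw": 0},
    {"hand": 0, "slide": [-1, 95, 2], "yaw": 0},
    {"hand": 0, "slide": [-1, 107, 2], "yaw": 0},
  ],
)

```text
time_s: 12.8
ee_pos: [0.5026, 0.3178, 0.1125]
ee_rot: [-0.276, 2.082, -2.085]
wrist_force: [0.1, 0.8, -0.5]
opening: 0.0855
```

Request:
step_arm(
  moves=[
    {"hand": 0, "slide": [0, 0, 0], "yaw": 0},
    {"hand": 0, "slide": [0, 0, 0], "yaw": 0},
    {"hand": 0, "slide": [0, 0, 0], "yaw": 0},
  ],
)

```text
time_s: 13.1
ee_pos: [0.5043, 0.3197, 0.1165]
ee_rot: [-0.27, 2.082, -2.08]
wrist_force: [0.4, 0.5, 0.5]
opening: 0.0853
```

```bash
python3 - <<'E'
from h import *
go((.5043,.319,.115))
E
```

```text
t 13.1 pos [0.5043 0.3197 0.1165] F [0.4 0.5 0.5] open 0.0853 q [-0.36  0.51 -0.37  1.83  0.24  0.85 -2.15] -> slide [0.2 1.5 0.7] yaw 0
```

Request:
step_arm(
  moves=[
    {"hand": 0.5, "slide": [0, 1, 0], "yaw": 0},
    {"hand": 0.7, "slide": [0, 1, 0], "yaw": 0},
    {"hand": 0.8, "slide": [0, 1, 0], "yaw": 0},
    {"hand": 0.9, "slide": [0, 1, 0], "yaw": 0},
    {"hand": 1, "slide": [0, 1, 0], "yaw": 0},
  ],
  force=45,
)

```text
time_s: 13.6
ee_pos: [0.5035, 0.3189, 0.114]
ee_rot: [-0.273, 2.082, -2.082]
wrist_force: [-0.1, 0.1, 0.3]
opening: 0.0122
```

Request:
step_arm(
  moves=[
    {"hand": 1, "slide": [0, 0, 0], "yaw": 0},
    {"hand": 1, "slide": [0, 0, 0], "yaw": 0},
    {"hand": 1, "slide": [0, 0, 0], "yaw": 0},
    {"hand": 1, "slide": [0, 0, 0], "yaw": 0},
    {"hand": 1, "slide": [0, 0, 0], "yaw": 0},
  ],
)

```text
time_s: 14.1
ee_pos: [0.5035, 0.319, 0.114]
ee_rot: [-0.273, 2.082, -2.082]
wrist_force: [-1.1, -1.0, 2.7]
opening: 0.0108
```

```bash
python3 - <<'E'
from h import *
go((.5043,.319,.115))
E
```

```text
t 14.1 pos [0.5035 0.319  0.114 ] F [-1.1 -1.   2.7] open 0.0108 q [-0.36  0.51 -0.37  1.83  0.24  0.84 -2.16] -> slide [-0.8 -1.   0.2] yaw 0
```

Request:
step_arm(
  moves=[
    {"hand": 1, "slide": [0, -10, 0], "yaw": 0},
    {"hand": 1, "slide": [0, -30, 0], "yaw": 0},
    {"hand": 1, "slide": [0, -60, 0], "yaw": 0},
    {"hand": 1, "slide": [0, -95, 0], "yaw": 0},
    {"hand": 1, "slide": [0, -130, 0], "yaw": 0},
  ],
)

```text
time_s: 14.6
ee_pos: [0.503, 0.319, 0.2455]
ee_rot: [-0.274, 2.082, -2.082]
wrist_force: [0.9, 0.7, 0.3]
opening: 0.0107
```

Request:
step_arm(
  moves=[
    {"hand": 1, "slide": [0, -15, 0], "yaw": 0},
    {"hand": 1, "slide": [0, -15, 0], "yaw": 0},
    {"hand": 1, "slide": [0, -15, 0], "yaw": 0},
    {"hand": 1, "slide": [0, -15, 0], "yaw": 0},
  ],
)

```text
time_s: 15.0
ee_pos: [0.5026, 0.3182, 0.2567]
ee_rot: [-0.277, 2.082, -2.085]
wrist_force: [0.8, -0.3, 0.5]
opening: 0.0108
```

```bash
python3 - <<'E'
from h import *
go((.529,.077,.26),-97)
E
```

```text
t 15.0 pos [0.5026 0.3182 0.2567] F [ 0.8 -0.3  0.5] open 0.0108 q [-0.32  0.36 -0.41  1.69  0.16  1.13 -2.08] -> slide [ 36.8  -2.8 239.8] yaw 21.97
```

Request:
step_arm(
  moves=[
    {"hand": 1, "slide": [3, 0, 25], "yaw": 2},
    {"hand": 1, "slide": [9, 0, 60], "yaw": 6},
    {"hand": 1, "slide": [15, 0, 100], "yaw": 10},
    {"hand": 1, "slide": [21, 0, 140], "yaw": 14},
    {"hand": 1, "slide": [27, 0, 175], "yaw": 18},
  ],
)

```text
time_s: 15.5
ee_pos: [0.5219, 0.1403, 0.257]
ee_rot: [-0.059, -2.189, 2.193]
wrist_force: [1.0, 0.4, -0.0]
opening: 0.0106
```

```bash
python3 - <<'E'
from h import *
go((.529,.077,.26),-97)
E
```

```text
t 15.5 pos [0.5219 0.1403 0.257 ] F [ 1.   0.4 -0. ] open 0.0106 q [-0.1   0.25 -0.29  1.82  0.08  1.08 -2.05] -> slide [-10.7  -2.9  62.8] yaw 3.74
```

Moving over the hole, then lowering until the tip is about 20 mm above the deck (TCP z 0.19).

Request:
step_arm(
  moves=[
    {"hand": 1, "slide": [-5, 0, 30], "yaw": 2},
    {"hand": 1, "slide": [-10, 0, 55], "yaw": 4},
    {"hand": 1, "slide": [-11, 20, 63], "yaw": 4},
    {"hand": 1, "slide": [-11, 45, 63], "yaw": 4},
    {"hand": 1, "slide": [-11, 66, 63], "yaw": 4},
  ],
)

```text
time_s: 16.0
ee_pos: [0.529, 0.0785, 0.1903]
ee_rot: [-0.13, -2.155, 2.157]
wrist_force: [0.9, 0.2, -0.7]
opening: 0.0106
```

Request:
step_arm(
  moves=[
    {"hand": 1, "slide": [0, 0, 0], "yaw": 0},
    {"hand": 1, "slide": [0, 0, 0], "yaw": 0},
    {"hand": 1, "slide": [0, 0, 0], "yaw": 0},
    {"hand": 1, "slide": [0, 0, 0], "yaw": 0},
    {"hand": 1, "slide": [0, 0, 0], "yaw": 0},
  ],
)

```text
time_s: 16.5
ee_pos: [0.5306, 0.0796, 0.1937]
ee_rot: [-0.134, -2.159, 2.159]
wrist_force: [-0.3, -0.3, -0.9]
opening: 0.0112
```

```bash
python3 - <<'E'
from h import *
im,d,st=snap("wrist","w6"); go((.529,.077,.19),-97)
c=cam("wrist",st); p=np.array(st["ee_pos"])
u,v=proj(c,p-[0,0,.103]); print("pred tip",u,v,"hole",proj(c,(.529,.077,.065)))
u0,v0=int(u)-50,int(v)-50
print("crop origin",u0,v0)
cv2.imwrite("pics/v9.png",cv2.resize(im[v0:v0+100,u0:u0+100],(600,600),interpolation=cv2.INTER_CUBIC))
E
```

```text
t 16.55 pos [0.5305 0.0795 0.1936] F [-0.2 -0.2 -0.5] open 0.0107 q [-0.02  0.31 -0.25  1.91  0.09  0.94 -2.01] -> slide [1.2 3.6 2.7] yaw -0.04
pred tip 249.06096844059047 198.52890760728346 hole (np.float64(251.96319807104908), np.float64(191.51350947669678))
crop origin 199 148
```

View pics/v9.png

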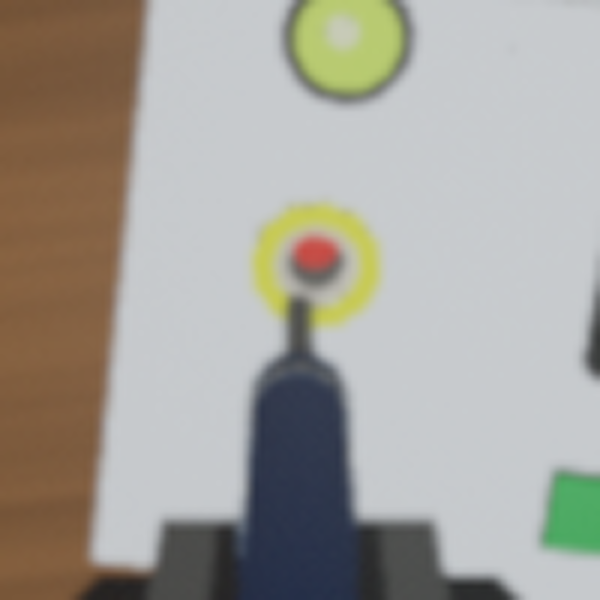

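Crop v9: hole centre at (316,265), tip centre at about (299,303), both as predicted, so the stylus hangs true along the tool axis. The correction needed is about (1.7, ·, 2.7) mm.

Request:
step_arm(
  moves=[
    {"hand": 1, "slide": [1, 3, 1.5], "yaw": 0},
    {"hand": 1, "slide": [1.7, 8, 2.7], "yaw": 0},
    {"hand": 1, "slide": [1.7, 14, 2.7], "yaw": 0},
    {"hand": 1, "slide": [1.7, 19, 2.7], "yaw": 0},
    {"hand": 1, "slide": [1.7, 20, 2.7], "yaw": 0},
  ],
)

```text
time_s: 17.05
ee_pos: [0.5276, 0.0769, 0.1719]
ee_rot: [-0.131, -2.157, 2.158]
wrist_force: [0.2, 0.1, -0.2]
opening: 0.0108
```

Request:
step_arm(
  moves=[
    {"hand": 1, "slide": [0, 0, 0], "yaw": 0},
    {"hand": 1, "slide": [0, 0, 0], "yaw": 0},
    {"hand": 1, "slide": [0, 0, 0], "yaw": 0},
  ],
)

```text
time_s: 17.35
ee_pos: [0.5283, 0.077, 0.1731]
ee_rot: [-0.133, -2.158, 2.158]
wrist_force: [0.6, 0.3, -0.0]
opening: 0.0106
```

```bash
python3 - <<'E'
from h import *
im,d,st=snap("wrist","w7"); go((.5285,.077,.168),-97)
c=cam("wrist",st); p=np.array(st["ee_pos"])
u,v=proj(c,p-[0,0,.103]); print("pred tip",u,v,"hole",proj(c,(.5285,.077,.065)))
u0,v0=int(u)-50,int(v)-50
print("crop origin",u0,v0)
cv2.imwrite("pics/v10.png",cv2.resize(im[v0:v0+100,u0:u0+100],(600,600),interpolation=cv2.INTER_CUBIC))
E
```

```text
t 17.4 pos [0.5283 0.077  0.1731] F [ 0.2 -1.1  0.4] open 0.0107 q [-0.02  0.33 -0.24  1.93  0.1   0.89 -2.01] -> slide [-0.2  5.1  0. ] yaw -0.03
pred tip 249.0340708633328 198.40538765535882 hole (np.float64(249.05587644985917), np.float64(196.4411253770658))
crop origin 199 148
```

View pics/v10.png

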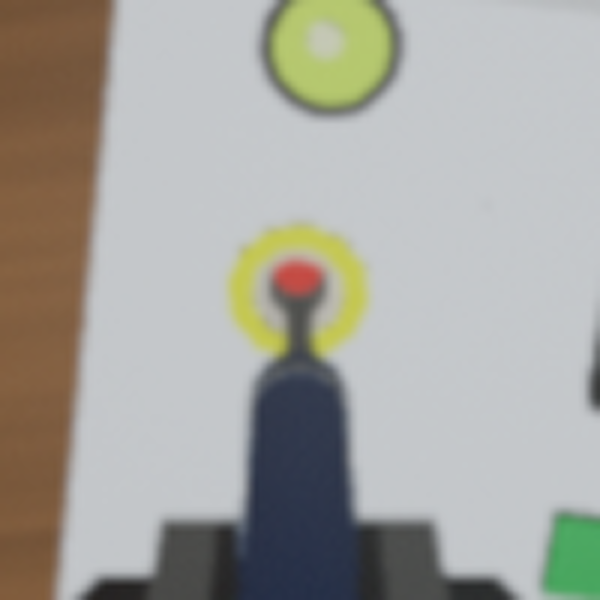

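Crop v10: the ring centre is at (298,291) and the nose axis at 299; the tip is about 5 mm above the mouth and lined up. Descending with the force watched.

Request:
step_arm(
  moves=[
    {"hand": 1, "slide": [0, 3, 0], "yaw": 0},
    {"hand": 1, "slide": [0, 6, 0], "yaw": 0},
    {"hand": 1, "slide": [0, 9, 0], "yaw": 0},
    {"hand": 1, "slide": [0, 11, 0], "yaw": 0},
    {"hand": 1, "slide": [0, 12, 0], "yaw": 0},
  ],
)

```text
time_s: 17.9
ee_pos: [0.528, 0.0769, 0.1605]
ee_rot: [-0.132, -2.158, 2.158]
wrist_force: [0.0, 0.3, 0.7]
opening: 0.0107
```

Request:
step_arm(
  moves=[
    {"hand": 1, "slide": [0, 1, 0], "yaw": 0},
    {"hand": 1, "slide": [0, 2, 0], "yaw": 0},
    {"hand": 1, "slide": [0, 3, 0], "yaw": 0},
    {"hand": 1, "slide": [0, 3, 0], "yaw": 0},
  ],
)

```text
time_s: 18.3
ee_pos: [0.5281, 0.077, 0.1578]
ee_rot: [-0.133, -2.158, 2.158]
wrist_force: [0.5, 0.1, -1.5]
opening: 0.0109
```

```bash
python3 - <<'E'
from h import *
go((.5283,.077,.152),-97)
E
```

```text
t 18.3 pos [0.5281 0.077  0.1578] F [ 0.5  0.1 -1.5] open 0.0109 q [-0.03  0.35 -0.24  1.95  0.11  0.86 -2.02] -> slide [-0.2  5.8 -0.1] yaw -0.04
```

Request:
step_arm(
  moves=[
    {"hand": 1, "slide": [0, 0.7, 0], "yaw": 0},
    {"hand": 1, "slide": [0, 1.5, 0], "yaw": 0},
    {"hand": 1, "slide": [0, 1.5, 0], "yaw": 0},
  ],
)

```text
time_s: 18.6
ee_pos: [0.5281, 0.0769, 0.1563]
ee_rot: [-0.133, -2.158, 2.158]
wrist_force: [0.9, -0.3, 0.1]
opening: 0.0107
```

Request:
step_arm(
  moves=[
    {"hand": 1, "slide": [0, 0.7, 0], "yaw": 0},
    {"hand": 1, "slide": [0, 1.5, 0], "yaw": 0},
    {"hand": 1, "slide": [0, 1.5, 0], "yaw": 0},
  ],
)

```text
time_s: 18.9
ee_pos: [0.5283, 0.077, 0.155]
ee_rot: [-0.133, -2.158, 2.158]
wrist_force: [0.4, 0.2, 0.2]
opening: 0.0111
```

Request:
step_arm(
  moves=[
    {"hand": 1, "slide": [0, 0.5, 0], "yaw": 0},
    {"hand": 1, "slide": [0, 1, 0], "yaw": 0},
    {"hand": 1, "slide": [0, 1, 0], "yaw": 0},
  ],
)

```text
time_s: 19.2
ee_pos: [0.5283, 0.077, 0.154]
ee_rot: [-0.133, -2.158, 2.158]
wrist_force: [-0.6, -0.1, 1.5]
opening: 0.0107
```

```bash
python3 - <<'E'
from h import *
go((.5283,.077,.152),-97)
E
```

```text
t 19.2 pos [0.5283 0.077  0.154 ] F [-0.6 -0.1  1.5] open 0.0107 q [-0.03  0.35 -0.24  1.95  0.11  0.85 -2.02] -> slide [-0.  2. -0.] yaw -0.04
```

Request:
step_arm(
  moves=[
    {"hand": 1, "slide": [0, 0.5, 0], "yaw": 0},
    {"hand": 1, "slide": [0, 1, 0], "yaw": 0},
    {"hand": 1, "slide": [0, 1, 0], "yaw": 0},
  ],
)

```text
time_s: 19.5
ee_pos: [0.5283, 0.077, 0.153]
ee_rot: [-0.133, -2.158, 2.158]
wrist_force: [-1.0, 0.2, 2.7]
opening: 0.0108
```

Request:
step_arm(
  moves=[
    {"hand": 1, "slide": [0, 0.5, 0], "yaw": 0},
    {"hand": 1, "slide": [0, 1, 0], "yaw": 0},
    {"hand": 1, "slide": [0, 1, 0], "yaw": 0},
  ],
)

```text
time_s: 19.8
ee_pos: [0.5283, 0.077, 0.152]
ee_rot: [-0.133, -2.158, 2.158]
wrist_force: [-0.4, -1.0, 3.1]
opening: 0.0109
```

Request:
step_arm(
  moves=[
    {"hand": 1, "slide": [0, 0.5, 0], "yaw": 0},
    {"hand": 1, "slide": [0, 0.5, 0], "yaw": 0},
    {"hand": 1, "slide": [0, 0.5, 0], "yaw": 0},
  ],
)

```text
time_s: 20.1
ee_pos: [0.5284, 0.077, 0.1517]
ee_rot: [-0.133, -2.158, 2.158]
wrist_force: [-1.3, -0.2, 5.0]
opening: 0.0108
```

Request:
step_arm(
  moves=[
    {"hand": 1, "slide": [0, 0.3, 0], "yaw": 0},
    {"hand": 1, "slide": [0, 0.3, 0], "yaw": 0},
    {"hand": 1, "slide": [0, 0.3, 0], "yaw": 0},
  ],
)

```text
time_s: 20.4
ee_pos: [0.5285, 0.077, 0.1516]
ee_rot: [-0.134, -2.158, 2.158]
wrist_force: [-0.4, -0.8, 5.9]
opening: 0.0108
```

```bash
python3 - <<'E'
from h import *
F=[];z=[]
for _ in range(6):
    optics.capture("wrist"); s=manip.read_state(); F.append(s["wrist_force"]); z.append(s["ee_pos"][2])
print(np.mean(F,0).round(2),np.std(F,0).round(2),np.mean(z).round(5),s["time_s"])
E
```

```text
[-0.8  -0.03  6.75] [0.43 0.55 0.61] 0.15161 20.7
```

```bash
python3 - <<'E'
from h import *
im,d,st=snap("wrist","w8"); b,_,_=snap("side","d8")
go((.5283,.077,.1516))
A=cv2.resize(im,(512,384)); B=cv2.resize(b[150:250,190:350],(512,320),interpolation=cv2.INTER_CUBIC)
cv2.imwrite("pics/v11.png",cv2.resize(np.vstack([A,B]),None,fx=.85,fy=.85))
E
```

```text
t 20.8 pos [0.5285 0.0769 0.1516] F [-0.6 -0.8  6.3] open 0.0105 q [-0.03  0.36 -0.24  1.95  0.11  0.85 -2.02] -> slide [ 0.2  0.  -0. ] yaw 0
```

View pics/v11.png

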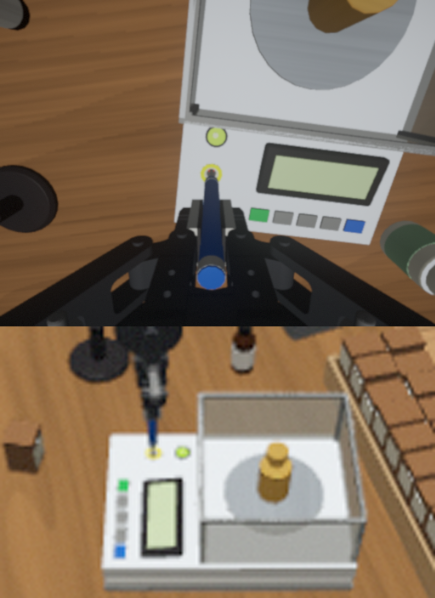

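The nose is in the yellow-ringed hole at (211,173). The side view shows the weight upright in the middle of the pan at (276,470). The push is steady at about 6.5 N, above the 4 N spring load, and the arm has stopped moving down. Handing in.

```bash
python3 -c "
from plant import manip
print(manip.close_job())"
```

```text
the job is handed in; nothing more can be done
None
```

I set the 500 g weight upright in the middle of the pan and let go. I then pressed the calibrate button with the stylus and handed the job in holding it down, at about 21 s of the 67 s allowed.

- **Weight:** It went in through the open top of the shield. At set-down the measured force stayed within 5 N. The last pictures show it upright and central on the pan.
- **Button:** The stylus tip is in the yellow-ringed hole, pressing with a steady push of about 6.5 N. The arm stopped about 4 mm below first contact. That push is above the 4 N spring load, so the button should be at its stop, though I had no direct reading of its travel.
- **Other things:** I did not touch the other weights, bottles, jar, cartons or lid. I did not check each one again in a picture at the end.
- **Disagreements:** One move was refused because it left out the yaw, and I resent it. Otherwise the checks agreed: predicted and seen positions matched within about 2 pixels.

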